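# Open the steel stock chest by its pop-out T-handle

## Task

The dark steel stock chest on the shop table is shut by a T-handle lock sunk flush in its lid. Push in the round release button beside the handle until the T-handle springs out, turn the handle anticlockwise (seen from above) by feel until it comes up against its stop, straining neither the button nor the latch, then raise the lid by the handle to at least 35 degrees and let go, so that it stands open by itself. Leave the shop's wares round the chest undisturbed.

Things in the scene. Friction and masses are not known exactly. Their poses are not given: they have to be found in the camera images.
- chest: the chest, charcoal sheet steel, fixed to the table, 240 (its x) x 360 (its y) x 132 mm high to the lid's top. Origin: centre of its underside, on the table. Its x points from the front (lock side, towards the robot) to the hinged back; z up.
- t_bar (a point): centre of the T-handle's grip: a round dark steel bar, 13 mm dia, 62 mm long, along this frame's y, on a 14 mm stem along its z. At the start it lies sunk in the pan's slot, its top 1 mm below the pan's face, its axes parallel to the chest's. Sprung out, it stands 28 mm higher: underside 14 mm, centre 20.5 mm above the face. The frame turns with the handle.
- lock_pan (a point): on the T-handle's axis, on the face of the lock's cast pan let into the lid. The pan is 74 (x) x 92 (y) mm, reaching 22 mm to the front and 52 mm to the back of this point; its face is 2 mm above the lid's top, 134 mm above the table. Slot for the bar: 27 x 79 mm, 14.5 mm deep. The axis lies 198 mm in front of the hinge on the chest's middle line, 46 mm behind the lid's front edge.
- button_top (a point): centre of the top of the round steel release button, 18 mm dia, which stands 9.5 mm proud of the pan's face, 38 mm behind the T-handle's axis (towards the hinge). It moves with the button.
- button (a joint): button travel, 0 out to 0.008 m fully in; springs back. About 2 N at the start of its travel, about 5 N at 0.005 m where the catch lets go, 6 N at 0.008 m, then a hard stop.
- handle_pop (a joint): how far the T-handle stands out, 0 sunk (held by the catch) to 0.028 m fully out. It jumps out by its own spring (about 6 N) once the button is pushed in by 0.005 m or more, and is then locked out: the catch snaps back below it.
- handle_turn (a joint): turn of the T-handle, 0 at the start, growing anticlockwise seen from above; stays where it is left, takes about 0.16 N m. An adjustable keeper inside the chest sets its stop, which differs from chest to chest: anywhere from 0.76 to 1.44 rad. The latch is free only over the last 0.1 rad before the stop; short of that the lid lifts 1.5 mm at the lock and then pulls on the latch.
- cam: the small steel latch cam on the T-handle's lower end, below the lid and out of sight: a finger 32 x 8 x 6 mm. Origin on the handle's axis at the lid's underside. It touches only the keeper (lip above it, stop lug beside it). It should see no more than 15 N: that is about 0.33 N m on the handle held against its stop, or 15 N of pull on a handle not yet free.
- button_cap: the same release button as a solid; origin on its axis, 9.5 mm below its top.
- lid_hinge (a point): on the lid's hinge line (which runs along the chest's y at the back top edge), in the middle of its length, at the lid's underside, 118 mm above the table. The lid is 248 x 368 x 14 mm; its frame turns with it.
- lid (a joint): lid angle, 0 shut to 1.35 rad. Stiff torque hinges hold it wherever it is left; raising it at the handle takes about 4 to 7 N once unlatched.
- candle_a: bystander, leave alone: white jar candle with wooden lid, 76 dia x 95 high mm, loose beside the chest; origin: centre of its underside
- candle_b: bystander, leave alone: white jar candle with wooden lid, 76 dia x 95 high mm, loose beside the chest; origin: centre of its underside
- diffuser: bystander, leave alone: amber glass bottle, 60 dia x 120 high mm, loose beside the chest; origin: centre of its underside
- soap_box: bystander, leave alone: card soap box, 90 x 60 x 35 high mm, loose beside the chest; origin: centre of its underside
- mug: bystander, leave alone: white ceramic mug, 80 dia x 90 high mm, loose beside the chest; origin: centre of its underside
- wood_slice: bystander, leave alone: round wooden slice, 100 dia x 18 high mm, loose beside the chest; origin: centre of its underside
- bowl: bystander, leave alone: dark wooden bowl, 110 dia x 45 high mm, loose beside the chest; origin: centre of its underside

How it is judged (in metres and radians):
On the way, in this order (a step that is already met when the one before it is completed fails the run):
1. the button has let the T-handle spring out (value of joint handle_pop above 0.024 m and value of joint handle_turn below 0.3 rad), for 0.1 s.
2. the T-handle is turned away from its locked position, the lid still down (value of joint handle_turn above 0.55 rad and value of joint lid below 0.05 rad), for 0.1 s.
At the end, for the whole second after the job is handed in: the lid stands open at 0.60 rad (35 degrees) or more and at rest (under 0.05 rad/s), with the T-handle still sprung out by more than 24 mm (value of joint lid above 0.6 rad and velocity of joint lid between -0.05 and 0.05 rad/s and value of joint handle_pop above 0.024 m); the robot touches nothing.
It fails at once if the button is pressed with more than 20 N (contact force between the fingers and button_cap above 20 N).
It fails at once if the latch cam is forced against its keeper (stop or lip) with more than 15 N (contact force between cam and anything else above 15 N).
It fails at once if one of the wares round the chest is shifted by more than 30 mm or tipped by more than 20 degrees (distance of any of candle_a, candle_b, diffuser, soap_box, mug, wood_slice, bowl from where it was at the start of the episode above 0.03 m or angle between any of candle_a, candle_b, diffuser, soap_box, mug, wood_slice, bowl's own z axis and vertical above 0.35 rad).
It also fails if it takes over 72 s, if anything falls off the work surface, if the arm or the gripper's body presses on something with over 40 N, if the wrist force passes 120 N, or if a joint passes its speed limit or range.

## Robot

A 6-joint arm with a two-finger parallel gripper is mounted at the origin on the work surface. World frame = base frame: x ahead of the robot, y to its left, z up, the work surface at z = 0. Lengths are in m, angles in degrees, forces in N, time in s.
With the tool pointing down it reaches from about 0.3 to 0.875 m from the base axis. Payload 6.4 kg.
Tool frame: the origin (TCP) lies at the very end of the fingers, on their centre line; the grasp point (between the pads) lies 19 mm behind it; z points along the fingers, y is the line along which they close (so a half turn about z gives the same grasp; the last joint's range is limited). The gripper opens to 85 mm and grips with 20 to 120 N. Pads are 22 mm wide; open, the fingers measure 114 mm over their backs; the gripper's body (76 mm by 85 mm) begins 54 mm behind the grasp point. The pads swing forward as they close: fully open they stand 13 mm farther back than shut.
Start: joints at [-87.794, 10.359, 92.074, -0, 77.567, -11.82], TCP at [0.139, -0.558, 0.231] pointing down, gripper open.
Joint ranges: [-171.53, 171.53], [-51.25, 118.39], [17.06, 147.69], [-65.23, 245.23], [0, 150.52], [-178.68, 178.68]. Speed limits (degrees/s): [147.25, 147.25, 172.46, 180, 180, 180].

## Interface

Orientations are given as a 3x3 rotation matrix whose columns are the frame's x, y, z axes.
In Python, from plant import r gives the robot as it stands.
- The arm moves only by the shell command python3 -m inch 'ROWS' [FORCE]. ROWS is JSON, a list that holds one entry, the list of rows, each a list of 5 numbers: the opening, from 0 (shut) to 1 (fully open), then the shift along the tool's x, y, z in cm, then the turn about the tool's z in rad. A call has 1 to 12 rows; each row shifts and turns the commanded pose from where the row before left it, along the tool's axes as they then stand; what a row does not reach is not made up. A row lasts 1/12 s, in which the tool goes at most 41.7 mm and 7.16 degrees, less where a joint would pass 70% of its speed; a pose out of reach is approached as far as the arm can. A call is refused whole if a number of a shift passes 4.17 or a number of a turn 0.125, either way. A call with a gripper value outside its range is refused whole. The fingers move at their own pace and stop on an object; FORCE is the grip in N (left out, the last holds). Time passes only in rows, so rows that do not move let the fingers close. It gives the time, the measured TCP pose, the force, the opening and the grip force at its end, in the units of the state.
- r.get_obs(): the state, without advancing time (a new reading comes with each control period).
- r.camera(name): name is "scene" or "top"; returns (picture, depth): 400x640x3 uint8, red, green, blue; 400x640 float32, m along the optical axis (not along the pixel's ray), 0 where there is no reading.
- r.calibration(name): a dict with "vfov" (degrees; the focal length in pixels is half the picture's height over the tangent of half this angle, whatever the lens; pixels are square), "cx", "cy" (the principal point, pixels), "rvec" (rotation vector, rad) and "tvec" (3), from world to camera coordinates, as OpenCV has them. Camera axes: x right, y down, z forward; pixel columns grow to the right and rows downward; lengths in m; the calibration is good to about 2 mm. A picture is of the moment at which its call begins. calibration takes no time and is no camera call.
- r.hand_in(): hands the job in; it is judged then, once.
Trained networks look in the newest picture that a camera, given by its name, has taken for a name from the list of things; names that differ only in an ending like _2 or _b are one class to them, and where a whole thing is asked for, a point or a joint stands for the part that bears it (a point fixed in the world has none). Each returns a list of dicts, best first, with "conf" (0 to 1); they miss things now and then, are a little off and sometimes report something else, mostly with a low value. They report only what shows in the picture. A call takes as long as a camera call.
- r.cut_out(name, camera): "pixels" (400x640 bool, what is visible of it) and "location" ([column, row] in pixels, amid what is visible of it).
- r.tip_of(name, camera): "location" ([column, row] in pixels: a listed point, or the origin of a listed thing).
The state is a dict: "time_s": time; "joint_positions": joint angles; "joint_velocities": joint speeds; "effort": joint torques, N m; "eef_pos": TCP position; "ee_rot": TCP orientation; "ft_force": force on the tool from outside, world axes, zero at the start; "moment": the same for the moment, N m; "grip_width": finger opening in m; "gripper_force": force on a finger pad.
Only numpy, scipy, OpenCV 4.12 (cv2) and the standard library are available. Lean on these libraries where they do the work, as an engineer would, in place of code of your own. Each camera call takes 0.05 s, during which the arm holds its last target. There are 200 camera calls.

## Working session

There is one attempt and no reset: what is moved stays moved. The work goes in short steps, Python scripts to look and compute and a shell command to move; the robot and the scene stay as the last step left them, time stands still between calls to the robot, and variables do not carry over. Pictures are saved under pics/ and viewed, at most 10 in all, crops included, and the job is handed in when it is done.

```bash
mkdir -p pics
cat > h.py <<'E'
import numpy as np, cv2
from plant import r
def cal(n):
    c=r.calibration(n); f=200/np.tan(np.radians(c["vfov"])/2)
    R=cv2.Rodrigues(np.array(c["rvec"],float))[0]; return f,c["cx"],c["cy"],R,np.array(c["tvec"],float)
def unproj(n,uv,depth=None,z=None):
    f,cx,cy,R,t=cal(n); d=np.array([(uv[0]-cx)/f,(uv[1]-cy)/f,1.])
    o=-R.T@t; w=R.T@d
    s=depth if depth is not None else (z-o[2])/w[2]
    return o+s*w
E
cat > a.py <<'E'
from h import *
o=r.get_obs(); print({k:np.round(v,3).tolist() for k,v in o.items()})
for n in ("scene","top"):
    p,d=r.camera(n); cv2.imwrite(f"pics/{n}0.png",p[...,::-1])
    print(n, np.round(-cal(n)[3].T@cal(n)[4],3), r.calibration(n))
    for k,z in (("lock_pan",.134),("button_top",.1435),("t_bar",.1265),("lid_hinge",.118),("chest",0)):
        for q in r.tip_of(k,n)[:2]:
            print(k,round(q["conf"],2),np.round(q["location"],1),np.round(unproj(n,q["location"],z=z),4))
E
python3 a.py
```

```text
{'time_s': 0.0, 'joint_positions': [-87.795, 10.398, 92.133, -0.001, 77.567, -11.822], 'joint_velocities': [-0.011, 0.046, -0.007, -0.117, -0.006, -0.103], 'effort': [0.0, -44.487, -35.134, -0.0, 0.009, -0.0], 'eef_pos': [0.139, -0.557, 0.23], 'ee_rot': [[0.97, 0.242, -0.0], [0.242, -0.97, 0.002], [0.0, -0.002, -1.0]], 'ft_force': [0.009, 1.25, -0.48], 'moment': [0.022, -0.009, -0.002], 'gripper_force': 0.0, 'grip_width': 0.085}
scene [ 1.282 -0.636  1.041] {'vfov': 45.53998793997091, 'cx': 317.41510675079417, 'cy': 199.28577359146277, 'rvec': array([ 2.1845542 ,  0.89929991, -0.40864309]), 'tvec': array([-0.43716894, -0.16686595,  1.70634399])}
lock_pan 0.65 [293.9 185.4] [0.4989 0.028  0.134 ]
lock_pan 0.16 [306.2 190.4] [0.5396 0.0378 0.134 ]
button_top 0.48 [302.7 187. ] [0.53   0.0338 0.1435]
button_top 0.41 [322.7 227.3] [ 0.6805 -0.038   0.1435]
t_bar 0.63 [296.1 189.6] [0.5103 0.0256 0.1265]
t_bar 0.42 [320.8 231.3] [ 0.6756 -0.0404  0.1265]
lid_hinge 0.98 [358.7 213.8] [0.6982 0.0837 0.118 ]
chest 0.6 [296.  189.9] [0.4044 0.1159 0.    ]
top [0.366 0.054 1.129] {'vfov': 50.11237607637434, 'cx': 317.6583467680419, 'cy': 200.2909364024446, 'rvec': array([ 2.16006958, -2.10756988,  0.21127512]), 'tvec': array([0.02424457, 0.56432773, 1.04468696])}
lock_pan 0.71 [326.2 222. ] [0.4972 0.0181 0.134 ]
button_top 0.58 [322.2 206.9] [0.5312 0.0285 0.1435]
t_bar 0.6 [324.4 221.1] [0.5002 0.0221 0.1265]
lid_hinge 0.65 [306.8 144.5] [0.69  0.069 0.118]
chest 0.8 [316.  199.3] [0.5755 0.0419 0.    ]
```

View pics/top0.png

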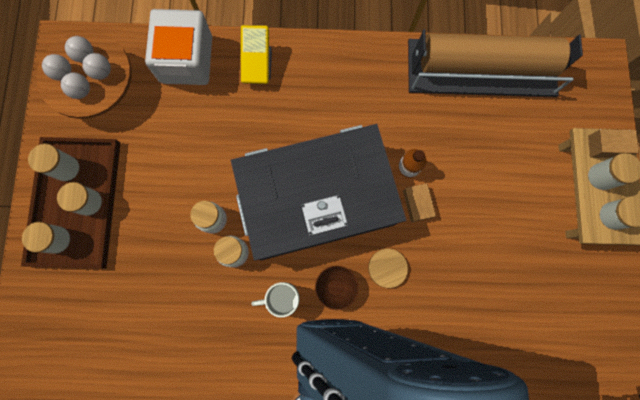

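View pics/scene0.png

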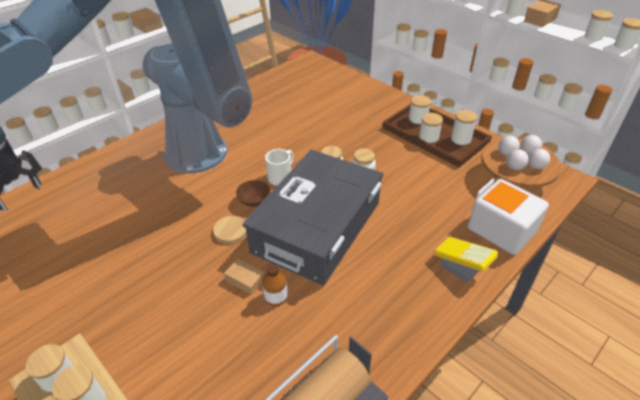

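The top view shows the chest yawed by roughly 13°, with the pan at about (325,216), the button at (322,206) and the bar at (325,222). The wares stand round the chest, and the mug, bowl and slice are in front of it. Next I'll fit the chest's yaw.

```bash
cat > b.py <<'E'
from h import *
p,d=r.camera("top")
q=r.cut_out("chest","top")[0]; print(q["conf"],q["pixels"].sum())
q2=r.cut_out("lid","top")
for s in ([q]+q2[:1]):
    vu=np.argwhere(s["pixels"])
    P=np.array([unproj("top",(u,v),depth=d[v,u]) for v,u in vu if d[v,u]>0])
    T=P[(abs(P[:,2]-.132)<.006)]
    (c,sz,a)=cv2.minAreaRect(T[:,:2].astype(np.float32)*1000)
    print("rect",c,sz,a,"z",np.median(T[:,2]),len(T))
# pan: bright region on lid
vu=np.argwhere((p.min(2)>120)); Q=np.array([unproj("top",(u,v),z=.134) for v,u in vu])
m=np.hypot(Q[:,0]-.51,Q[:,1]-.025)<.06
print("pan",cv2.minAreaRect(Q[m,:2].astype(np.float32)*1000),m.sum())
for k,z in (("button_top",.1435),("lock_pan",.134),("t_bar",.1265)):
    for s in r.tip_of(k,"top")[:1]+r.cut_out(k,"top")[:1]:
        print(k,round(s["conf"],2),np.round(unproj("top",s["location"],z=z),4))
cv2.imwrite("pics/crop1.png",cv2.resize(p[180:250,270:380,::-1],None,fx=6,fy=6,interpolation=cv2.INTER_CUBIC))
E
python3 b.py
```

```text
0.8 16468Traceback (most recent call last):
  File "b.py", line 7, in <module>
    P=np.array([unproj("top",(u,v),depth=d[v,u]) for v,u in vu if d[v,u]>0])
                ~~~~~~^^^^^^^^^^^^^^^^^^^^^^^^^^
  File "h.py", line 7, in unproj
    f,cx,cy,R,t=cal(n); d=np.array([(uv[0]-cx)/f,(uv[1]-cy)/f,1.])
                ~~~^^^
  File "h.py", line 4, in cal
    c=r.calibration(n); f=200/np.tan(np.radians(c["vfov"])/2)
ValueError: time passes only in moves, steps and waits
```

Too many calibration calls; I'll cache the result.

```bash
sed -i 's/^def cal/import functools\n@functools.cache\ndef cal/' h.py; python3 b.py
```

```text
0.95 16244
rect (577.5555419921875, 42.22853088378906) (254.1004638671875, 368.9682922363281) 16.042156219482422 z 0.13253982924158247 15429
rect (575.8531494140625, 41.739013671875) (250.5577392578125, 368.9682922363281) 16.042156219482422 z 0.13254102821078773 15437
pan ((514.947998046875, 23.85216522216797), (75.92427062988281, 93.79779052734375), 15.842268943786621) 1013
button_top 0.43 [0.536  0.0335 0.1435]
button_top 0.59 [0.5297 0.0327 0.1435]
lock_pan 0.57 [0.4963 0.0251 0.134 ]
lock_pan 0.93 [0.5687 0.0435 0.134 ]
t_bar 0.69 [0.5025 0.0139 0.1265]
t_bar 0.56 [0.4979 0.0176 0.1265]
```

View pics/crop1.png

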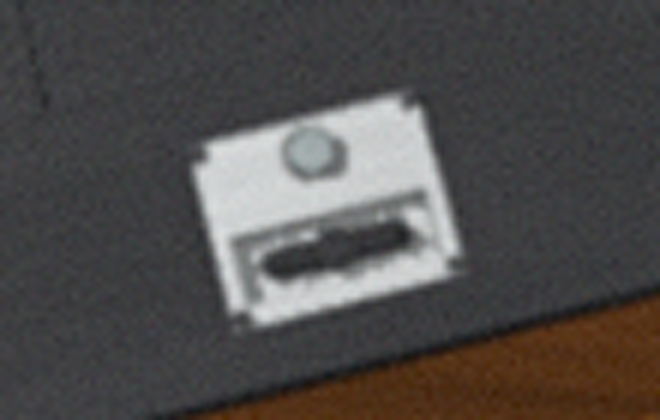

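The crop shows the button at about (321.8,205.3) and the bar at (326.2,221.2) in full-image pixels. Yaw is 16°, the handle axis is at about (0.5005, 0.0195) and the button at (0.537, 0.030). Setting out now.

```bash
python3 -m inch '[[[0,2.93,-2.63,0,0],[0,2.93,-2.63,0,0],[0,2.93,-2.63,0,0],[0,2.93,-2.63,0,0],[0,2.93,-2.63,0,0],[0,2.93,-2.63,0,0],[0,2.93,-2.63,0,0],[0,2.93,-2.63,0,0],[0,2.93,-2.63,0,0],[0,2.93,-2.63,0,0],[0,2.93,-2.63,0,0],[0,2.93,-2.63,0,0]]]' 40
python3 -m inch '[[[0,2.93,-2.63,0,0],[0,2.93,-2.63,0,0],[0,2.93,-2.63,0,0],[0,2.93,-2.63,0,0],[0,2.93,-2.63,0,0],[0,2.93,-2.63,0,0],[0,0,0,0,-0.12],[0,0,0,0,-0.12],[0,0,0,0,-0.12],[0,0,0,0,-0.12],[0,0,0,0,-0.12]]]'
python3 -m inch '[[[0,0,0,0,-0.12],[0,0,0,0,-0.12],[0,0,0,0,-0.12],[0,0,0,0,-0.12],[0,0,0,0,-0.12],[0,0,0,0,-0.12],[0,0,0,0,-0.12],[0,0,0,0,-0.12],[0,0,0,0,-0.046],[0,0,0,0,0],[0,0,0,0,0]]]'
```

```text
time_s: 2.2
eef_pos: [0.4048, -0.1647, 0.2317]
ee_rot: [[0.97, 0.242, 0.001], [0.242, -0.97, -0.001], [0.001, 0.001, -1.0]]
ft_force: [0.4, -0.7, -0.2]
grip_width: -0.0004
gripper_force: 0.0
time_s: 3.12
eef_pos: [0.5364, 0.0295, 0.2312]
ee_rot: [[0.659, 0.752, -0.0], [0.752, -0.659, -0.0], [-0.0, -0.0, -1.0]]
ft_force: [-0.7, 0.3, -0.4]
grip_width: -0.0003
gripper_force: 0.0
time_s: 4.03
eef_pos: [0.5363, 0.0292, 0.2313]
ee_rot: [[-0.275, 0.962, 0.0], [0.962, 0.275, -0.0], [-0.0, 0.0, -1.0]]
ft_force: [0.0, 0.3, 0.0]
grip_width: -0.0003
gripper_force: 0.0
```

```bash
python3 -m inch '[[[0,0.05,0.07,2,0],[0,0,0,2,0],[0,0,0,2,0],[0,0,0,1.6,0],[0,0,0,0.3,0],[0,0,0,0,0],[0,0,0,0,0]]]'
python3 - <<'E'
from h import *
p,d=r.camera("scene"); f=p[130:250,230:390,::-1]
a=cv2.resize(f,None,fx=5,fy=5,interpolation=cv2.INTER_CUBIC); cv2.imwrite("pics/s1.png",a)
E
```

```text
time_s: 4.62
eef_pos: [0.5373, 0.0298, 0.1531]
ee_rot: [[-0.276, 0.961, 0.001], [0.961, 0.276, -0.0], [-0.0, 0.001, -1.0]]
ft_force: [0.4, -0.4, 0.8]
grip_width: 0.0003
gripper_force: 0.0
```

View pics/s1.png

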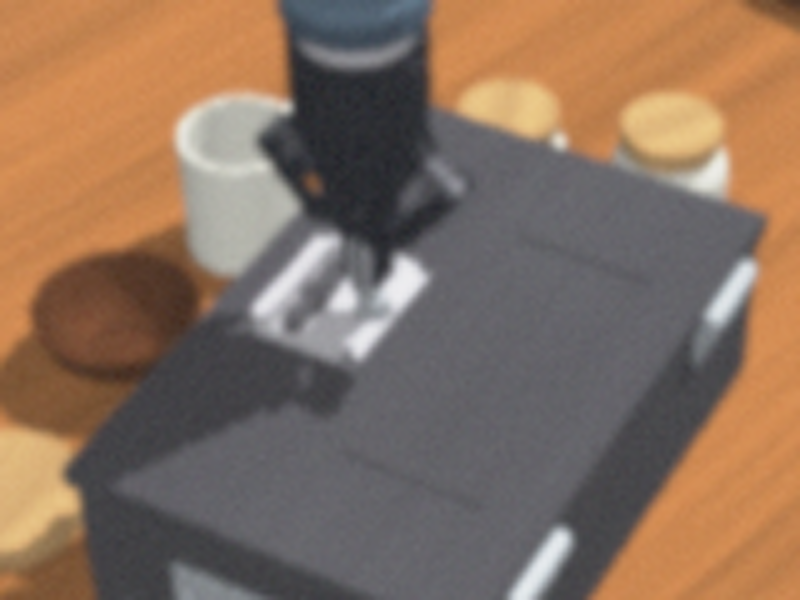

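The crop shows the closed fingertips right over the button (crop 370,300). Now pressing slowly.

```bash
python3 -m inch '[[[0,0,0,0.5,0],[0,0,0,0.2,0],[0,0,0,0.1,0],[0,0,0,0.1,0],[0,0,0,0,0]]]'; python3 -m inch '[[[0,0,0,0.1,0],[0,0,0,0.1,0],[0,0,0,0,0]]]'; python3 -m inch '[[[0,0,0,0.1,0],[0,0,0,0,0]]]';  python3 -m inch '[[[0,0,0,0.1,0],[0,0,0,0,0]]]'
```

```text
time_s: 5.08
eef_pos: [0.5369, 0.0299, 0.1435]
ee_rot: [[-0.276, 0.961, 0.0], [0.961, 0.276, -0.0], [-0.0, 0.0, -1.0]]
ft_force: [-0.1, 0.6, 0.7]
grip_width: -0.0
gripper_force: 0.0
time_s: 5.33
eef_pos: [0.537, 0.0299, 0.1416]
ee_rot: [[-0.276, 0.961, 0.0], [0.961, 0.276, -0.0], [-0.0, 0.0, -1.0]]
ft_force: [-2.6, 0.6, 5.0]
grip_width: 0.0004
gripper_force: 2.4
time_s: 5.5
eef_pos: [0.537, 0.0299, 0.1407]
ee_rot: [[-0.276, 0.961, 0.0], [0.961, 0.276, -0.0], [-0.0, 0.0, -1.0]]
ft_force: [-1.3, 0.2, 5.1]
grip_width: -0.0002
gripper_force: 2.6
time_s: 5.67
eef_pos: [0.537, 0.0299, 0.1397]
ee_rot: [[-0.276, 0.961, 0.0], [0.961, 0.276, -0.0], [-0.0, 0.0, -1.0]]
ft_force: [-2.0, 0.6, 5.3]
grip_width: -0.0002
gripper_force: 2.7
```

```bash
python3 -m inch '[[[0,0,0,0.1,0],[0,0,0,0,0]]]'; python3 -m inch '[[[0,0,0,0.07,0],[0,0,0,0,0]]]'
python3 - <<'E'
from h import *
p,d=r.camera("scene")
for n in ("scene","top"):
  if n=="top": r.camera(n)
  for q in r.cut_out("t_bar",n)[:1]: 
    print(n,q["conf"],q["location"],q["pixels"].sum())
  print([(t["conf"],t["location"]) for t in r.tip_of("t_bar",n)[:2]])
cv2.imwrite("pics/s2.png",cv2.resize(p[130:250,230:390,::-1],None,fx=5,fy=5,interpolation=cv2.INTER_CUBIC))
E
```

```text
time_s: 5.83
eef_pos: [0.537, 0.0299, 0.1386]
ee_rot: [[-0.276, 0.961, 0.0], [0.961, 0.276, -0.0], [-0.0, 0.0, -1.0]]
ft_force: [-1.5, -0.2, 1.1]
grip_width: -0.0002
gripper_force: 0.7
time_s: 6.0
eef_pos: [0.5371, 0.0299, 0.1378]
ee_rot: [[-0.276, 0.961, 0.001], [0.961, 0.276, -0.0], [-0.0, 0.001, -1.0]]
ft_force: [-0.5, -0.0, 4.4]
grip_width: 0.0003
gripper_force: 2.2
[(0.51, [293.2, 180.8])]
top 0.46 [321.6, 221.9] 83
[(0.52, [324.2, 219.7])]
```

View pics/s2.png

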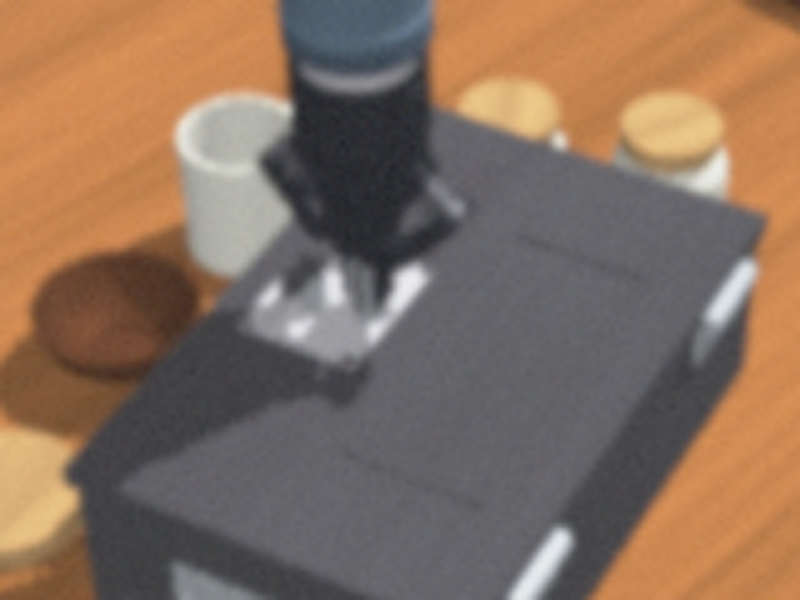

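The bar now seems to stand out of its slot (crop 295,275), and the force dropped as the catch let go. I'll back off and measure it.

```bash
python3 -m inch '[[[0,0,0,-1,0],[0,0,0,-2,0],[0,0,0,-3,0],[0,0,0,-3,0],[0.3,0,3.5,0,0],[0.3,0,3.5,0,0],[0.3,0,0,0,0],[0.3,0,0,0,0]]]'
python3 - <<'E'
from h import *
for n in ("scene","top"):
  p,d=r.camera(n)
  for k in ("t_bar","button_top"):
    for q in r.cut_out(k,n)[:1]+r.tip_of(k,n)[:1]:
      print(n,k,round(q["conf"],2),q["location"],unproj(n,q["location"],z=.1545 if k=="t_bar" else .1435).round(4))
      if "pixels" in q:
        Q=np.array([unproj(n,(u,v),depth=d[v,u]) for v,u in np.argwhere(q["pixels"])])
        print("   depth med",np.median(Q,0).round(4), np.percentile(Q[:,2],[10,90]).round(4))
cv2.imwrite("pics/t3.png",np.vstack([cv2.resize(x[...,::-1],(660,300)) for x in (r.camera("top")[0][190:240,270:380],r.camera("scene")[0][160:210,245:355])]))
E
```

```text
time_s: 6.97
eef_pos: [0.6045, 0.0496, 0.2266]
ee_rot: [[-0.277, 0.961, -0.002], [0.961, 0.277, 0.0], [0.001, -0.002, -1.0]]
ft_force: [-0.3, -0.2, -0.1]
grip_width: 0.0254
gripper_force: 0.0
scene t_bar 0.66 [293.3, 182.9] [0.5076 0.0191 0.1545]
   depth med [0.5048 0.0194 0.155 ] [0.1256 0.1604]
scene t_bar 0.52 [295.3, 180.1] [0.5028 0.0312 0.1545]
scene button_top 0.6 [303.1, 187.5] [0.5323 0.0331 0.1435]
   depth med [0.5413 0.0268 0.14  ] [0.1368 0.1425]
scene button_top 0.44 [306.9, 184.8] [0.5317 0.0486 0.1435]
top t_bar 0.5 [418.1, 204.9] [ 0.5398 -0.1937  0.1545]
   depth med [ 0.5672 -0.2241  0.0349] [0.0098 0.0379]
top button_top 0.28 [358.5, 181.3] [ 0.5948 -0.0561  0.1435]
   depth med [ 0.5932 -0.0566  0.1323] [0.13   0.1347]
```

View pics/t3.png

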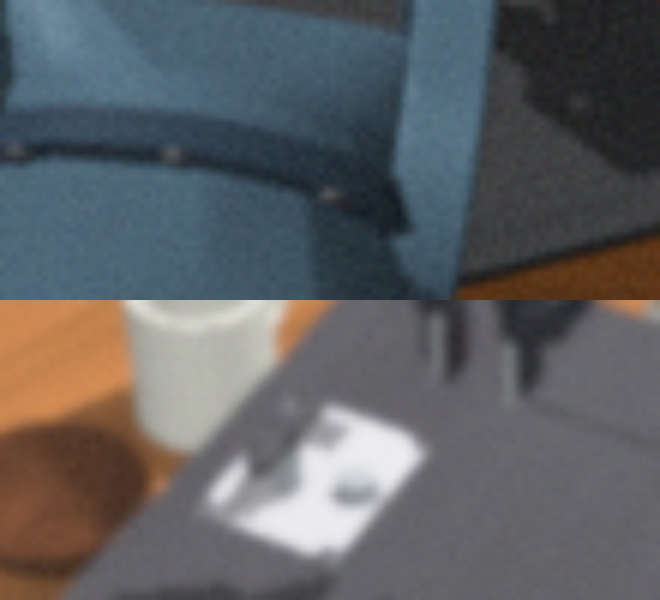

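The lower half shows the bar standing clear above the pan at crop (275,440), and depth puts its centre at about 0.155 m, so it has popped. Next I'll move over it, go down and grip across it.

```bash
python3 -m inch '[[[0.3,0,-3.55,0,0],[0.3,0,-3.55,0,0],[0.3,0,-3.55,0,0],[0.3,0,0,2,0],[0.3,0,0,2,0],[0.3,0,0,1.5,0],[0.3,0,0,0.5,0],[0.3,0,0,0,0]]]' 20
python3 -m inch '[[[0.3,0,0,0.7,0],[0.3,0,0,0.7,0],[0.3,0,0,0.6,0],[0.3,0,0,0.2,0],[0.3,0,0,0,0],[0.3,0,0,0,0]]]'
```

```text
time_s: 8.23
eef_pos: [0.5008, 0.02, 0.1664]
ee_rot: [[-0.276, 0.961, -0.003], [0.961, 0.276, 0.001], [0.001, -0.002, -1.0]]
ft_force: [-0.3, -0.2, 0.4]
grip_width: 0.0255
gripper_force: 0.0
time_s: 8.73
eef_pos: [0.5018, 0.0198, 0.1456]
ee_rot: [[-0.276, 0.961, -0.0], [0.961, 0.276, 0.0], [0.0, -0.0, -1.0]]
ft_force: [-0.3, 0.8, -0.6]
grip_width: 0.0258
gripper_force: 0.0
```

```bash
python3 -m inch '[[[0.2,0,0,0,0],[0.1,0,0,0,0],[0.05,0,0,0,0],[0.05,0,0,0,0],[0.05,0,0,0,0],[0.05,0,0,0,0]]]' 20; python3 -c "
from h import *
o=r.get_obs();print(o['moment'],o['joint_positions'])"
```

```text
time_s: 9.23
eef_pos: [0.5013, 0.0196, 0.1458]
ee_rot: [[-0.276, 0.961, -0.001], [0.961, 0.276, -0.0], [-0.0, -0.001, -1.0]]
ft_force: [-4.1, -0.9, 3.4]
grip_width: 0.0119
gripper_force: 22.5
[-0.27893629  0.76774165 -0.0135904 ] [-1.13155219e+01  6.62159221e+00  1.06930331e+02 -4.04683602e-02
  6.64986323e+01 -2.73484900e+01]
```

```bash
cat > m.py <<'E'
from h import *
o=r.get_obs();R=o['ee_rot'];print('yaw',round(float(np.arctan2(R[1][0],R[0][0])-np.radians(106)),3),'Mz',round(o['moment'][2],3),'j6',o['joint_positions'][5].round(1))
E
python3 -m inch '[[[0.05,0,-0.03,-0.03,-0.04],[0.05,0,0,0,-0.04],[0.05,0,0,0,-0.04],[0.05,0,0,0,-0.04]]]'; python3 m.py; python3 -m inch '[[[0.05,0,0,0,-0.05],[0.05,0,0,0,-0.05],[0.05,0,0,0,-0.05],[0.05,0,0,0,-0.05]]]'; python3 m.py
```

```text
time_s: 9.57
eef_pos: [0.5014, 0.0196, 0.1461]
ee_rot: [[-0.427, 0.904, -0.0], [0.904, 0.427, -0.0], [-0.0, -0.0, -1.0]]
ft_force: [-3.0, -2.2, 2.8]
grip_width: 0.0117
gripper_force: 22.5
yaw 0.162 Mz -0.213 j6 -36.6
time_s: 9.9
eef_pos: [0.5015, 0.0197, 0.1461]
ee_rot: [[-0.599, 0.801, 0.0], [0.801, 0.599, 0.0], [-0.0, 0.0, -1.0]]
ft_force: [-1.7, -0.9, 1.9]
grip_width: 0.0116
gripper_force: 22.5
yaw 0.363 Mz -0.204 j6 -48.1
```

```bash
python3 -m inch '[[[0.05,0,0,0,-0.04],[0.05,0,0,0,-0.04],[0.05,0,0,0,-0.04],[0.05,0,0,0,-0.04],[0.05,0,0,0,-0.04],[0.05,0,0,0,-0.04],[0.05,0,0,0,-0.04],[0.05,0,0,0,-0.03]]]'; python3 m.py; for i in 1; do python3 -m inch '[[[0.05,0,0,0,-0.02],[0.05,0,0,0,-0.02]]]'; python3 m.py; done
```

```text
time_s: 10.57
eef_pos: [0.5016, 0.0199, 0.1461]
ee_rot: [[-0.814, 0.58, 0.001], [0.58, 0.814, 0.0], [-0.0, 0.001, -1.0]]
ft_force: [-2.4, -0.5, 1.5]
grip_width: 0.012
gripper_force: 22.4
yaw 0.672 Mz -0.159 j6 -65.9
time_s: 10.73
eef_pos: [0.5017, 0.0199, 0.1461]
ee_rot: [[-0.836, 0.548, 0.001], [0.548, 0.836, 0.0], [-0.0, 0.001, -1.0]]
ft_force: [-1.2, 0.7, 2.6]
grip_width: 0.012
gripper_force: 22.4
yaw 0.712 Mz -0.189 j6 -68.1
```

```bash
cat > g.py <<'E'
from h import *
import sys
o=r.get_obs();R=o['ee_rot'];m=o['moment'][2]
print('yaw',round(float(np.arctan2(R[1][0],R[0][0])-np.radians(106))%6.2832,3),'Mz',round(m,3)); sys.exit(int(m<-0.245))
E
python3 g.py && python3 -m inch '[[[0.05,0,0,0,-0.015],[0.05,0,0,0,-0.015]]]' >/dev/null && python3 g.py && python3 -m inch '[[[0.05,0,0,0,-0.015],[0.05,0,0,0,-0.015]]]' >/dev/null && python3 g.py && python3 -m inch '[[[0.05,0,0,0,-0.015],[0.05,0,0,0,-0.015]]]' >/dev/null && python3 g.py && python3 -m inch '[[[0.05,0,0,0,-0.015],[0.05,0,0,0,-0.015]]]' >/dev/null && python3 g.py && python3 -m inch '[[[0.05,0,0,0,-0.015],[0.05,0,0,0,-0.015]]]' >/dev/null && python3 g.py && python3 -m inch '[[[0.05,0,0,0,-0.015],[0.05,0,0,0,-0.015]]]' >/dev/null && python3 g.py && python3 -m inch '[[[0.05,0,0,0,-0.015],[0.05,0,0,0,-0.015]]]' >/dev/null && python3 g.py
```

```text
yaw 0.712 Mz -0.189
yaw 0.742 Mz -0.168
yaw 0.772 Mz -0.157
yaw 0.802 Mz -0.152
yaw 0.832 Mz -0.091
yaw 0.862 Mz -0.181
yaw 0.892 Mz -0.155
yaw 0.922 Mz -0.192
```

```bash
python3 -m inch '[[[0.05,0,0,0,-0.015],[0.05,0,0,0,-0.015]]]' >/dev/null && python3 g.py && python3 -m inch '[[[0.05,0,0,0,-0.015],[0.05,0,0,0,-0.015]]]' >/dev/null && python3 g.py && python3 -m inch '[[[0.05,0,0,0,-0.015],[0.05,0,0,0,-0.015]]]' >/dev/null && python3 g.py && python3 -m inch '[[[0.05,0,0,0,-0.015],[0.05,0,0,0,-0.015]]]' >/dev/null && python3 g.py && python3 -m inch '[[[0.05,0,0,0,-0.015],[0.05,0,0,0,-0.015]]]' >/dev/null && python3 g.py && python3 -m inch '[[[0.05,0,0,0,-0.015],[0.05,0,0,0,-0.015]]]' >/dev/null && python3 g.py && python3 -m inch '[[[0.05,0,0,0,-0.015],[0.05,0,0,0,-0.015]]]' >/dev/null && python3 g.py
```

```text
yaw 0.952 Mz -0.134
yaw 0.982 Mz -0.148
yaw 1.012 Mz -0.166
yaw 1.042 Mz -0.192
yaw 1.072 Mz -0.182
yaw 1.102 Mz -0.226
yaw 1.132 Mz -0.231
```

```bash
for i in 1 2 3; do python3 -m inch '[[[0.05,0,0,0,0]]]' >/dev/null; python3 g.py; done; python3 -m inch '[[[0.05,0,0,0,-0.01]]]' >/dev/null; python3 g.py && python3 -m inch '[[[0.05,0,0,0,-0.01]]]' >/dev/null && python3 g.py &&  python3 -m inch '[[[0.05,0,0,0,-0.01]]]'  && python3 g.py
```

```text
yaw 1.132 Mz -0.175
yaw 1.132 Mz -0.109
yaw 1.132 Mz -0.132
yaw 1.141 Mz -0.176
yaw 1.152 Mz -0.155
time_s: 13.57
eef_pos: [0.5016, 0.02, 0.146]
ee_rot: [[-0.992, 0.129, 0.0], [0.129, 0.992, 0.0], [-0.0, 0.001, -1.0]]
ft_force: [0.7, 4.1, 3.9]
grip_width: 0.0119
gripper_force: 22.6
yaw 1.162 Mz -0.139
```

```bash
python3 -m inch '[[[0.05,0,0,0,-0.015],[0.05,0,0,0,-0.015]]]' >/dev/null && python3 g.py && python3 -m inch '[[[0.05,0,0,0,-0.015],[0.05,0,0,0,-0.015]]]' >/dev/null && python3 g.py && python3 -m inch '[[[0.05,0,0,0,-0.015],[0.05,0,0,0,-0.015]]]' >/dev/null && python3 g.py && python3 -m inch '[[[0.05,0,0,0,-0.015],[0.05,0,0,0,-0.015]]]' >/dev/null && python3 g.py && python3 -m inch '[[[0.05,0,0,0,-0.015],[0.05,0,0,0,-0.015]]]' >/dev/null && python3 g.py && python3 -m inch '[[[0.05,0,0,0,-0.015]]]' >/dev/null && python3 g.py && python3 -m inch '[[[0.05,0,0,0,-0.015]]]' && python3 g.py
```

```text
yaw 1.192 Mz -0.116
yaw 1.222 Mz -0.268
```

```bash
for i in 1 2 3; do python3 -m inch '[[[0.05,0,0,0,0]]]' |grep -E "ft_f|width"; python3 g.py; done
```

```text
ft_force: [1.1, 5.9, 2.9]
grip_width: 0.0123
yaw 1.222 Mz -0.178
ft_force: [1.2, 5.5, 3.3]
grip_width: 0.012
yaw 1.222 Mz -0.12
ft_force: [1.3, 4.5, 3.8]
grip_width: 0.0122
yaw 1.221 Mz -0.135
```

```bash
python3 -m inch '[[[0.05,0,0.05,0,-0.015]]]' >/dev/null ; python3 g.py && python3 -m inch '[[[0.05,0,0,0,-0.015]]]' >/dev/null && python3 g.py && python3 -m inch '[[[0.05,0,0,0,-0.015]]]' >/dev/null && python3 g.py && python3 -m inch '[[[0.05,0,0,0,-0.015]]]' >/dev/null && python3 g.py && python3 -m inch '[[[0.05,0,0,0,-0.015]]]' >/dev/null && python3 g.py && python3 -m inch '[[[0.05,0,0,0,-0.015]]]' >/dev/null && python3 g.py && python3 -m inch '[[[0.05,0,0,0,-0.015]]]' && python3 g.py
```

```text
yaw 1.236 Mz -0.253
```

```bash
for i in 1 2 3 4; do python3 -m inch '[[[0.05,0,0,0,0]]]' |grep -E "ft_f|width"; python3 g.py; done
```

```text
ft_force: [1.3, 3.7, 3.9]
grip_width: 0.0122
yaw 1.237 Mz -0.208
ft_force: [1.1, 3.6, 3.3]
grip_width: 0.0118
yaw 1.236 Mz -0.214
ft_force: [2.8, 3.6, 4.0]
grip_width: 0.0116
yaw 1.236 Mz -0.199
ft_force: [1.9, 3.1, 3.8]
grip_width: 0.0119
yaw 1.236 Mz -0.235
```

```bash
python3 -m inch '[[[0.05,0,0,0,-0.01]]]' >/dev/null; python3 g.py; for i in 1 2 3; do python3 -m inch '[[[0.05,0,0,0,0]]]' >/dev/null; python3 g.py; done
```

```text
yaw 1.246 Mz -0.317
yaw 1.246 Mz -0.265
yaw 1.246 Mz -0.303
yaw 1.246 Mz -0.33
```

The stop is at about 1.235 rad, where the held moment rose to 0.3 N m. I'll back off a little and test-lift gently.

```bash
python3 -m inch '[[[0.05,0,0,0,0.015],[0.05,0,0,0,0.01],[0.05,0,0,0,0]]]' >/dev/null; python3 g.py; python3 -m inch '[[[0.05,-0.02,0.01,-0.1,0],[0.05,-0.02,0.01,-0.1,0],[0.05,0,0,0,0]]]' |grep -E "ft_f|eef|width"; python3 -m inch '[[[0.05,-0.02,0.01,-0.1,0],[0.05,0,0,0,0]]]' |grep -E "ft_f|eef|width";python3 -m inch '[[[0.05,-0.02,0.01,-0.1,0],[0.05,0,0,0,0]]]' |grep -E "ft_f|eef|width"; python3 g.py
```

```text
yaw 1.22 Mz -0.082
eef_pos: [0.5016, 0.0203, 0.1469]
ft_force: [5.9, 1.9, -4.5]
grip_width: 0.0122
eef_pos: [0.5018, 0.0203, 0.1478]
ft_force: [5.1, 2.0, -4.5]
grip_width: 0.0119
eef_pos: [0.5019, 0.0203, 0.1488]
ft_force: [4.9, 1.5, -5.3]
grip_width: 0.0117
yaw 1.221 Mz -0.06
```

```bash
python3 -m inch '[[[0.05,-0.07,0.03,-0.31,0],[0.05,-0.07,0.03,-0.31,0],[0.05,-0.07,0.03,-0.31,0],[0.05,-0.07,0.03,-0.31,0],[0.05,-0.07,0.03,-0.31,0],[0.05,0,0,0,0]]]'; python3 g.py
python3 - <<'E'
from h import *
p,d=r.camera("scene")
cv2.imwrite("pics/s5.png",cv2.resize(p[130:290,220:400,::-1],None,fx=3.7,fy=3.7,interpolation=cv2.INTER_CUBIC))
E
```

```text
time_s: 16.23
eef_pos: [0.5054, 0.0216, 0.1654]
ee_rot: [[-0.998, 0.071, -0.002], [0.071, 0.998, -0.001], [0.002, -0.001, -1.0]]
ft_force: [0.6, 0.0, -1.0]
grip_width: 0.0122
gripper_force: 21.8
yaw 1.221 Mz -0.043
```

View pics/s5.png

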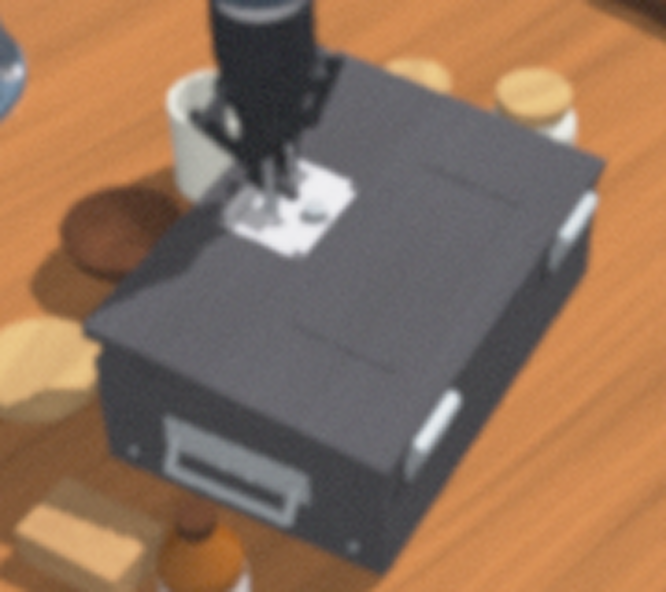

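The lid looks only slightly raised in the crop (front corner near 95,330). I'll measure its tilt from depth.

```bash
cat > lid.py <<'E'
from h import *
p,d=r.camera("scene")
f,cx,cy,R,t=cal("scene")
v,u=np.mgrid[0:400,0:640]; z=d
C=np.stack([(u-cx)/f*z,(v-cy)/f*z,z],-1).reshape(-1,3); C=C[C[:,2]>0]
W=(C-t)@R
ax=np.array([.5013,.0197]);ex=np.array([.9613,.2756]);ey=np.array([-.2756,.9613])
X=(W[:,:2]-ax)@ex; Y=(W[:,:2]-ax)@ey
m=(Y>-.17)&(Y<-.09)&(X>-.03)&(X<.18)&(W[:,2]>.11)&(W[:,2]<.118+.03+1.0*(.2-X))
a=np.polyfit(X[m],W[m,2],1); print("lid angle",-np.arctan(a[0]).round(3),m.sum())
E
python3 lid.py
```

```text
lid angle 0.091 1848
```

```bash
python3 -m inch '[[[0.05,-0.155,0.057,-0.475,0.002],[0.05,-0.155,0.057,-0.475,0.002],[0.05,-0.155,0.057,-0.475,0.002],[0.05,-0.155,0.057,-0.475,0.002],[0.05,-0.2,0.07,-0.46,0.002],[0.05,-0.2,0.07,-0.46,0.002],[0.05,-0.2,0.07,-0.46,0.003],[0.05,-0.2,0.07,-0.46,0.003],[0.05,0,0,0,0]]]'; python3 lid.py
python3 -m inch '[[[0.05,-0.24,0.09,-0.43,0.004],[0.05,-0.24,0.09,-0.43,0.004],[0.05,-0.24,0.09,-0.43,0.004],[0.05,-0.24,0.09,-0.43,0.004],[0.05,0,0,0,0]]]'; python3 lid.py
```

```text
time_s: 17.08
eef_pos: [0.5215, 0.0258, 0.2042]
ee_rot: [[-0.996, 0.089, 0.002], [0.089, 0.996, -0.0], [-0.002, 0.0, -1.0]]
ft_force: [-1.2, -2.2, 2.0]
grip_width: 0.0118
gripper_force: 21.9
lid angle 0.287 2125
time_s: 17.55
eef_pos: [0.5311, 0.0284, 0.2207]
ee_rot: [[-0.994, 0.105, 0.001], [0.105, 0.994, -0.0], [-0.001, -0.0, -1.0]]
ft_force: [-1.2, -4.5, 0.6]
grip_width: 0.0119
gripper_force: 21.6
lid angle 0.377 2149
```

```bash
python3 -m inch '[[[0.05,-0.28,0.1,-0.41,0.005],[0.05,-0.28,0.1,-0.41,0.005],[0.05,-0.28,0.1,-0.41,0.005],[0.05,-0.28,0.1,-0.41,0.005],[0.05,-0.32,0.12,-0.37,0.007],[0.05,-0.32,0.12,-0.37,0.007],[0.05,-0.32,0.12,-0.37,0.007],[0.05,-0.32,0.12,-0.37,0.007],[0.05,0,0,0,0]]]'; python3 lid.py
python3 -m inch '[[[0.05,-0.34,0.13,-0.34,0.008],[0.05,-0.34,0.13,-0.34,0.008],[0.05,-0.34,0.13,-0.34,0.008],[0.05,-0.34,0.13,-0.34,0.008],[0.05,-0.36,0.14,-0.32,0.008],[0.05,-0.36,0.14,-0.32,0.008],[0.05,0,0,0,0]]]'; python3 lid.py
```

```text
time_s: 18.35
eef_pos: [0.5564, 0.0348, 0.2522]
ee_rot: [[-0.988, 0.152, 0.002], [0.152, 0.988, 0.001], [-0.002, 0.001, -1.0]]
ft_force: [-0.1, -0.9, -0.5]
grip_width: 0.0117
gripper_force: 20.6
lid angle 0.576 2157
time_s: 18.98
eef_pos: [0.5782, 0.0398, 0.2717]
ee_rot: [[-0.98, 0.2, 0.001], [0.2, 0.98, 0.002], [-0.001, 0.002, -1.0]]
ft_force: [-0.7, 5.0, -2.8]
grip_width: 0.0121
gripper_force: 19.8
lid angle 0.688 2123
```

```bash
python3 -m inch '[[[0.22,0,0,0,0],[0.22,0,0,0,0],[0.22,0,0,0,0],[0.22,0,0,0,0]]]'; python3 -m inch '[[[0.22,0,0,-0.5,0],[0.22,0,0,-1,0],[0.22,0,0,-2,0],[0.22,0,0,-2,0],[0.22,0,0,-2,0],[0.22,0,0,-2,0],[0.22,0,0,-2,0],[0.22,0,0,0,0],[0.22,0,0,0,0]]]'; python3 lid.py
python3 - <<'E'
from h import *
p,d=r.camera("scene")
cv2.imwrite("pics/s6.png",p[50:320,150:450,::-1])
E
```

```text
time_s: 19.37
eef_pos: [0.5778, 0.0381, 0.2721]
ee_rot: [[-0.98, 0.2, 0.002], [0.2, 0.98, -0.001], [-0.002, -0.0, -1.0]]
ft_force: [-0.3, 0.5, 0.2]
grip_width: 0.0188
gripper_force: 0.0
time_s: 20.12
eef_pos: [0.5778, 0.0383, 0.3885]
ee_rot: [[-0.98, 0.2, 0.004], [0.2, 0.98, -0.001], [-0.004, 0.0, -1.0]]
ft_force: [-0.3, -0.1, -0.9]
grip_width: 0.0188
gripper_force: 0.0
lid angle 0.687 2124
```

View pics/s6.png

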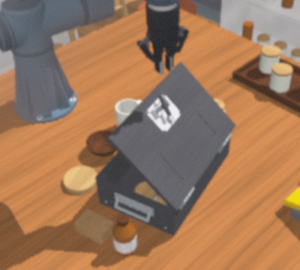

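The picture shows the lid standing open by itself, with the gripper well clear above it (crop 165,45), the handle out (crop 163,110), and no sign that the wares have moved.

```bash
python3 -c "
from plant import r
print(r.hand_in())"
```

```text
the job is handed in; nothing more can be done
None
```

The job is handed in: the T-handle sprung out and was turned to its stop at about 1.235 rad, and the lid stands open by itself at about 0.69 rad (39°) with the gripper clear; the hand-in gave no verdict.

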